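# Set up, measure and spray a butt-joint practice row

### The arm

A 6-joint arm with a two-finger parallel gripper is mounted at the origin on the work surface. World frame = base frame: x ahead of the robot, y to its left, z up, the work surface at z = 0. Lengths are in m, angles in rad, forces in N, time in s.
With the tool pointing down it reaches from about 0.3 to 0.75 m from the base axis. Payload 8.5 kg.
Tool frame: the origin (TCP) lies at the very end of the fingers, on their centre line; the grasp point (between the pads) lies 19 mm behind it (hold_point_z is the distance from the TCP to the grasp point, in m); z points along the fingers, y is the line along which they close (so a half turn about z gives the same grasp; the last joint's range is limited). The gripper opens to 85 mm and grips with 20 to 120 N. Pads are 22 mm wide; open, the fingers measure 114 mm over their backs; the gripper's body (76 mm by 85 mm) begins 54 mm behind the grasp point. The pads swing forward as they close: fully open they stand 13 mm farther back than shut.
Start: joints at [1.109, 0.381, 1.297, -0, 1.464, -0.215], TCP at [0.134, 0.533, 0.195] pointing down, gripper open.
Joint ranges: [-3.11, 3.11], [-0.89, 2.33], [0.22, 2.48], [-1.42, 4.56], [0.17, 2.85], [-2.88, 2.88]. Speed limits (rad/s): [2.39, 2.39, 3.14, 3.14, 3.14, 3.14].

### API

Orientations are given as a unit quaternion [x, y, z, w].
In Python, from plant import move_ptp, move_l, set_joints, gripper_to, dwell, inverse_kinematics, camera, camera_params, PlanningError, finish_job, get_time_s, get_joint_positions, get_qd, get_joint_efforts, get_tool_pos, get_tool_rot, get_ft_force, get_wrist_torque, get_gripper_width, get_grip_force, hold_point_z gives the robot as it stands. The module is installed in compiled form; this text tells all that it offers. Calls block until the motion is done:
- move_ptp(position, orientation): joint-space move of the TCP to a pose.
- move_l(position, frame=None, v=0.15): straight line of the TCP; frame=None keeps the orientation; v is the mean speed in m/s.
- set_joints(angles): joint-space move.
- gripper_to(opening, grasp_force=None): opening from 0.0 (shut) to 1.0 (fully open); grasp_force is the grip in N (None keeps the last); returns when the fingers have stopped.
- dwell(seconds).
- inverse_kinematics(position, orientation): joint angles nearest the present ones, or None.
- camera(name): name is "scene" or "top"; returns the picture (420x560x3 uint8, red, green, blue); there is no depth.
- camera_params(name): a dict with "intrinsics" (3x3 intrinsics, pixels), "k1" (the pictures are not rectified: a ray, as slopes to the right and down, at radius r is drawn at 1 + k1 r^2 times it, then the intrinsics apply), "camera_from_world" (4x4, takes a point from world to camera coordinates). Camera axes: x right, y down, z forward; pixel columns grow to the right and rows downward; lengths in m; the calibration is good to about 2 mm. A picture is of the moment at which its call begins. camera_params takes no time and is no camera call.
A pose or a line that the arm cannot do raises PlanningError and nothing moves.
- finish_job(): hands the job in; it is judged then, once.
Readings, each from a call of its own:
- get_time_s(): time.
- get_joint_positions(): joint angles.
- get_qd(): joint speeds.
- get_joint_efforts(): joint torques, N m.
- get_tool_pos(): TCP position.
- get_tool_rot(): TCP orientation.
- get_ft_force(): force on the tool from outside, world axes, zero at the start.
- get_wrist_torque(): the same for the moment, N m.
- get_gripper_width(): opening from 0.0 (shut) to 1.0 (fully open).
- get_grip_force(): force on a finger pad.
Only numpy, scipy, OpenCV 4.12 (cv2) and the standard library are available. Lean on these libraries where they do the work, as an engineer would, in place of code of your own. Each camera call takes 0.05 s, during which the arm holds its last target. There are 200 camera calls.

### The job

Set up the butt-joint practice row for the welder: put the wire brush that lies on the angle jig into the tool tray and lay every square-tube length in the jig, in one straight row, tight end to end, the first against the end stop and all against the back fence. Then measure the row: draw the bench tape out until its hook is level with the free end of the last tube, hold it there for a second, and let it go fully back. Last, give the row its anti-spatter: squeeze the spray gun's trigger fully, hold it for about two seconds and let go, leaving the row as it is and the pipe, chipping hammer and magnet alone.

Things in the scene. Friction and masses are not known exactly. Their poses are not given: they have to be found in the camera images.
- jig: Angle jig: fixed steel plate 145 x 440 mm, 8 mm thick (x -60 to 85, y -105 to 335 mm). Origin: bench level, centre line of the row, face of the end stop. +y runs along the row away from the stop, +x from the row to the back fence (away from the robot). A tube lying properly has its centre at x = 0, z = 28 mm and, as number k from the stop (0, 1, ..), y = 30 + 60 k mm.
- row_start (a point): Where the row begins: on the plate's top, on the row's centre line, at the face of the end stop (a block across the row, 28 mm high above the plate). Axes as the jig's. The back fence is a bar along y, 320 mm long, 5 mm thick, 12 mm high above the plate, its face at x = 20 mm. The tape's yellow case (36 x 84 x 62 mm) stands at x = 62 mm, y -98 to -14 mm.
- tape_hook (a point): Middle of the black finger tab on the tape's end, gripped from above: 10 mm thick (jig's x), 24 long (y), its foot 14 and top 44 mm above the bench, this point 32. It runs along the jig's y at x = 62 mm, behind the fence. The hook, a thin lip pointing to the row, is at the tab's mid-length: level with a tube's end when both have the same y in the jig's frame. Axes as the jig's.
- tape_end (a joint): How far the tape is drawn out, m: the jig's y of the hook. 0 = fully back (hook level with the end stop's face), 0.31 at most. A spring pulls it back with 3 N at 0 to 6 N at 0.31.
- tube1: Length of square steel tube, 40 x 40 mm, 60 mm long, 3 mm wall, 0.21 kg. Origin at its centre, x along its length. All are alike; three to five of the five are there (None at the start: absent). They start lying on the bench between the robot and the jig.
- tube2: Length of square steel tube, 40 x 40 mm, 60 mm long, 3 mm wall, 0.21 kg. Origin at its centre, x along its length. All are alike; three to five of the five are there (None at the start: absent). They start lying on the bench between the robot and the jig.
- tube3: Length of square steel tube, 40 x 40 mm, 60 mm long, 3 mm wall, 0.21 kg. Origin at its centre, x along its length. All are alike; three to five of the five are there (None at the start: absent). They start lying on the bench between the robot and the jig.
- tube4: Length of square steel tube, 40 x 40 mm, 60 mm long, 3 mm wall, 0.21 kg. Origin at its centre, x along its length. All are alike; three to five of the five are there (None at the start: absent). They start lying on the bench between the robot and the jig.
- tube5: Length of square steel tube, 40 x 40 mm, 60 mm long, 3 mm wall, 0.21 kg. Origin at its centre, x along its length. All are alike; three to five of the five are there (None at the start: absent). They start lying on the bench between the robot and the jig.
- brush: Wire brush, 190 mm long, 0.13 kg, lying bristles down, at first on the jig's plate. Wooden handle 24 mm wide, 16 mm thick, its top 38 mm above the bristle tips; bristle block 20 mm wide under it from x = -25 to 85 mm. Origin in the middle of length and width, at bristle-tip level; x along the brush.
- tray: Open tool tray on the bench, fixed, 260 x 130 mm outside, 30 mm high, walls and floor 4 mm. Origin at bench level in its middle; x along its long side.
- gun: Spray gun clamped on its side in a heavy fixed pole stand. Origin at bench level below the barrel. +x is the spray direction (barrel level, axis 110 mm above the bench, 36 mm thick at most), the handle sticks out level to -y, z up. The pole (42 mm thick, 177 mm high, with a 56 mm thick red sleeve) stands at y = 85 mm.
- gun_grip (a point): Middle of the gun's handle, 110 mm above the bench, 60 mm from the barrel's axis. The handle is a bar along the gun's y (y -6 to -118 mm), 26 mm deep along x (front and back 13 mm from this point), 24 mm thick vertically. Axes as the gun's.
- trigger_pad (a point): Point of the trigger to press, opposite gun_grip, at rest 39 mm from it along the gun's +x. The trigger: steel blade 7 mm thick, 18 mm high, 76 mm long, on a vertical hinge near the barrel, 55 mm from this point; at rest parallel to the handle. Press it along the gun's -x to the handle: both can be pinched together from above, 56 mm over both at rest, 38 mm fully squeezed; free above and below.
- trigger (a joint): Angle of the trigger, rad: 0 = released, 0.32 = fully squeezed (its stop). A spring returns it; it takes 4 N at the trigger point to start it and about 10.5 N to hold it fully squeezed.
- pipe: Bystander: round pipe piece, 89 mm across, 100 mm tall, standing beyond the jig. Leave it.
- hammer: Bystander: chipping hammer, 215 mm long, lying beyond the jig. Leave it.
- magnet: Bystander: red magnetic welding square, about 110 x 110 x 18 mm, lying beyond the jig. Leave it.
Things that resemble listed ones, but are neither listed nor needed, are in the scene too. Of the things that look like the brush, the larger one is meant. Leave any black look-alike of the tube3 alone.

How it is judged:
On the way, in this order (a step that is already met when the one before it is completed fails the run):
1. all tubes lie in the jig in one tight row from the end stop, along the fence ((y of tube1 in the frame of jig between 0.027 and 0.033 m or y of tube2 in the frame of jig between 0.027 and 0.033 m or y of tube3 in the frame of jig between 0.027 and 0.033 m or y of tube4 in the frame of jig between 0.027 and 0.033 m or y of tube5 in the frame of jig between 0.027 and 0.033 m) and (y of tube1 in the frame of jig between 0.087 and 0.096 m or y of tube2 in the frame of jig between 0.087 and 0.096 m or y of tube3 in the frame of jig between 0.087 and 0.096 m or y of tube4 in the frame of jig between 0.087 and 0.096 m or y of tube5 in the frame of jig between 0.087 and 0.096 m) and (y of tube1 in the frame of jig between 0.147 and 0.159 m or y of tube2 in the frame of jig between 0.147 and 0.159 m or y of tube3 in the frame of jig between 0.147 and 0.159 m or y of tube4 in the frame of jig between 0.147 and 0.159 m or y of tube5 in the frame of jig between 0.147 and 0.159 m) and (y of tube1 in the frame of jig between 0.027 and 0.033 m or y of tube1 in the frame of jig between 0.087 and 0.096 m or y of tube1 in the frame of jig between 0.147 and 0.159 m or y of tube1 in the frame of jig between 0.207 and 0.222 m or y of tube1 in the frame of jig between 0.267 and 0.285 m) and (distance between tube1 and tube2 below 0.0645 m or distance between tube1 and tube3 below 0.0645 m or distance between tube1 and tube4 below 0.0645 m or distance between tube1 and tube5 below 0.0645 m) and x of tube1 in the frame of jig between -0.004 and 0.004 m and z of tube1 in the frame of jig between 0.025 and 0.031 m and angle between the x axis of each of tube1, tube2, tube3, tube4, tube5 and the y axis of jig, either way round below 0.07 rad and linear speed of each of tube1, tube2, tube3, tube4, tube5 below 0.02 m/s and (y of tube2 in the frame of jig between 0.027 and 0.033 m or y of tube2 in the frame of jig between 0.087 and 0.096 m or y of tube2 in the frame of jig between 0.147 and 0.159 m or y of tube2 in the frame of jig between 0.207 and 0.222 m or y of tube2 in the frame of jig between 0.267 and 0.285 m) and (distance between tube2 and tube1 below 0.0645 m or distance between tube2 and tube3 below 0.0645 m or distance between tube2 and tube4 below 0.0645 m or distance between tube2 and tube5 below 0.0645 m) and x of tube2 in the frame of jig between -0.004 and 0.004 m and z of tube2 in the frame of jig between 0.025 and 0.031 m and (y of tube3 in the frame of jig between 0.027 and 0.033 m or y of tube3 in the frame of jig between 0.087 and 0.096 m or y of tube3 in the frame of jig between 0.147 and 0.159 m or y of tube3 in the frame of jig between 0.207 and 0.222 m or y of tube3 in the frame of jig between 0.267 and 0.285 m) and (distance between tube3 and tube1 below 0.0645 m or distance between tube3 and tube2 below 0.0645 m or distance between tube3 and tube4 below 0.0645 m or distance between tube3 and tube5 below 0.0645 m) and x of tube3 in the frame of jig between -0.004 and 0.004 m and z of tube3 in the frame of jig between 0.025 and 0.031 m and (y of tube4 in the frame of jig between 0.027 and 0.033 m or y of tube4 in the frame of jig between 0.087 and 0.096 m or y of tube4 in the frame of jig between 0.147 and 0.159 m or y of tube4 in the frame of jig between 0.207 and 0.222 m or y of tube4 in the frame of jig between 0.267 and 0.285 m) and (distance between tube4 and tube1 below 0.0645 m or distance between tube4 and tube2 below 0.0645 m or distance between tube4 and tube3 below 0.0645 m or distance between tube4 and tube5 below 0.0645 m) and x of tube4 in the frame of jig between -0.004 and 0.004 m and z of tube4 in the frame of jig between 0.025 and 0.031 m and (y of tube5 in the frame of jig between 0.027 and 0.033 m or y of tube5 in the frame of jig between 0.087 and 0.096 m or y of tube5 in the frame of jig between 0.147 and 0.159 m or y of tube5 in the frame of jig between 0.207 and 0.222 m or y of tube5 in the frame of jig between 0.267 and 0.285 m) and (distance between tube5 and tube1 below 0.0645 m or distance between tube5 and tube2 below 0.0645 m or distance between tube5 and tube3 below 0.0645 m or distance between tube5 and tube4 below 0.0645 m) and x of tube5 in the frame of jig between -0.004 and 0.004 m and z of tube5 in the frame of jig between 0.025 and 0.031 m), for 0.2 s.
2. the tape is drawn out until its hook is level with the free end of the last tube (within 5 mm) and held there (y of each of tube1, tube2, tube3, tube4, tube5 in the frame of tape_hook below -0.025 m and y of any of tube1, tube2, tube3, tube4, tube5 in the frame of tape_hook above -0.035 m), for 0.6 s.
3. the tape is fully back (value of joint tape_end below 0.008 m), for 0.2 s.
4. the trigger is squeezed fully and held (value of joint trigger above 0.28 rad), for 1.4 s.
5. the trigger is released (value of joint trigger below 0.04 rad), for 0.2 s.
At the end, for the whole second after the job is handed in: All tubes flat in one row on the jig, along the fence from the stop (gaps 3 mm, 4 mm across, 0.07 rad askew at most); brush down in the tray (middle within 40 mm along, 50 mm across of the tray's); tape fully back, trigger released, all at rest (all of step 1 and x of brush in the frame of tray between -0.04 and 0.04 m and y of brush in the frame of tray between -0.05 and 0.05 m and z of brush in the frame of tray below 0.03 m and linear speed of brush below 0.02 m/s and value of joint tape_end below 0.008 m and value of joint trigger below 0.04 rad); the robot touches nothing.
It fails at once if the pipe is disturbed (moved more than 30 mm) (distance of pipe from where it was at the start of the episode above 0.03 m).
It fails at once if the chipping hammer is disturbed (moved more than 30 mm) (distance of hammer from where it was at the start of the episode above 0.03 m).
It fails at once if the magnetic square is disturbed (moved more than 30 mm) (distance of magnet from where it was at the start of the episode above 0.03 m).
Of tube1, tube2, tube3, tube4, tube5 only 3 to 5 are there at a start; the rules pass over those that are not, and their reading is None.
At some moment in a run one of tube1, tube2, tube3, tube4, tube5 may be knocked a few centimetres aside while the robot is not near it.
Once in a run the grip may slacken for a moment while it holds something.
It also fails if it takes over 210 s, if anything falls off the work surface, if the arm or the gripper's body presses on something with over 40 N, if the wrist force passes 120 N, or if a joint passes its speed limit or range.

## Working session

There is one attempt and no reset: what is moved stays moved. The work goes in short steps, each a Python script; the robot and the scene stay as the last script left them, time stands still between calls to the robot, and variables do not carry over. Pictures are saved under pics/ and viewed, at most 16 in all, crops included, and the job is handed in when it is done.

```bash
ls; mkdir -p pics
python3 - <<'E'
from plant import *
import cv2,numpy as np
for n in("scene","top"):
    im=camera(n);cv2.imwrite(f"pics/{n}0.png",im[:,:,::-1]);p=camera_params(n)
    print(n,p["intrinsics"],p["k1"],np.round(p["camera_from_world"],4).tolist())
print(get_time_s(),get_tool_pos(),get_tool_rot(),hold_point_z if not callable(hold_point_z) else hold_point_z())
E
```

```text
pics
scene [[397.74052627   0.         282.55267066]
 [  0.         397.74052627 212.28167381]
 [  0.           0.           1.        ]] -0.010549422453537799 [[0.7476, 0.6639, -0.0148, -0.4125], [0.446, -0.5184, -0.7296, -0.1759], [-0.4921, 0.5389, -0.6837, 1.3133], [0.0, 0.0, 0.0, 1.0]]
top [[408.01784059   0.         282.72325416]
 [  0.         408.01784059 211.85491643]
 [  0.           0.           1.        ]] -0.11662115009564249 [[-0.05, -0.9987, 0.0029, 0.0201], [-0.9758, 0.0482, -0.2134, 0.5723], [0.213, -0.0135, -0.977, 0.8993], [0.0, 0.0, 0.0, 1.0]]
0.1 [0.13423002 0.5330573  0.19400094] [ 1.23078219e-01  9.92396773e-01 -5.97051393e-04 -1.98651072e-04] 0.0187
```

View pics/scene0.png

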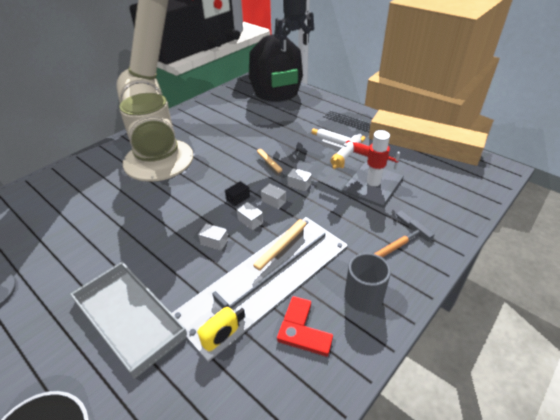

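View pics/top0.png

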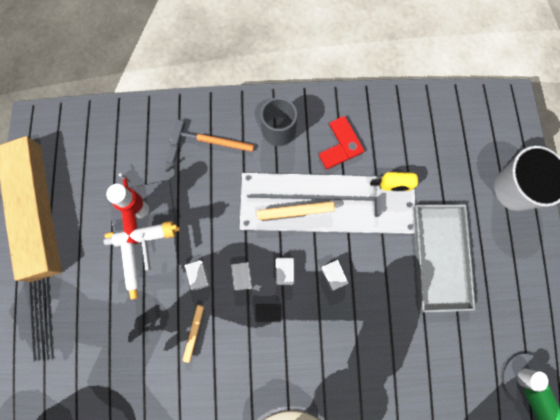

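Run:
```python
import cv2
a=cv2.imread("pics/top0.png");cv2.imwrite("pics/topc.png",cv2.resize(a[150:300,160:430],None,fx=2.9,fy=2.9,interpolation=2))
b=cv2.imread("pics/scene0.png");cv2.imwrite("pics/scenec.png",cv2.resize(b[145:355,170:360],None,fx=2.8,fy=2.8,interpolation=2))
```

```text
(no output)
```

View pics/topc.png

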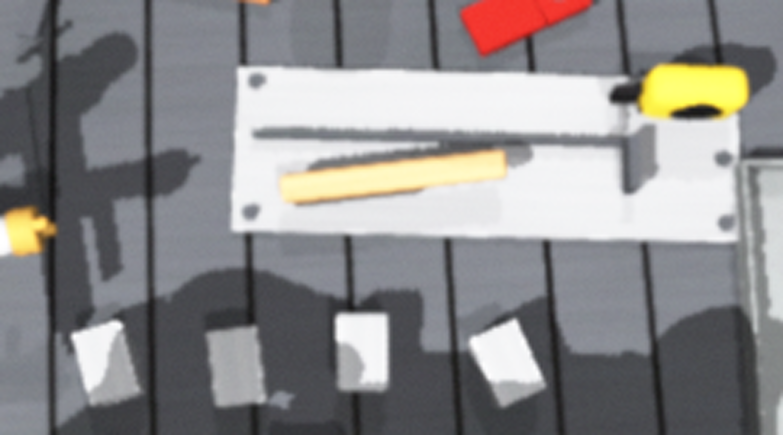

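View pics/scenec.png

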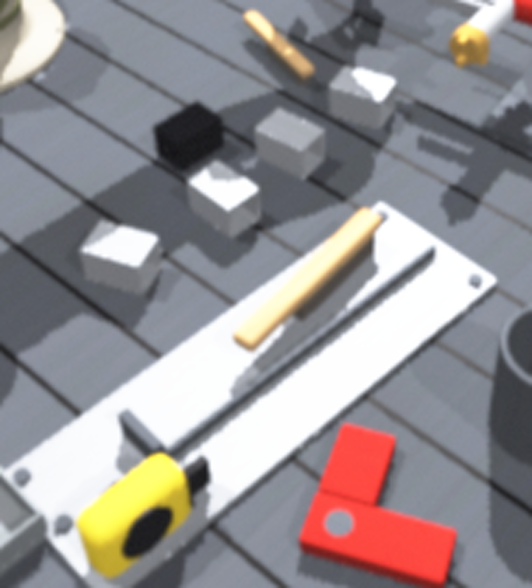

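```bash
cat > h.py <<'E'
from plant import *
import cv2,numpy as np
def und(n,px):
    p=camera_params(n);K=np.array(p["intrinsics"]);D=np.array([p["k1"],0,0,0,0.])
    return cv2.undistortPoints(np.float64(px).reshape(-1,1,2),K,D).reshape(-1,2)
def rays(n,px):
    T=np.array(camera_params(n)["camera_from_world"]);R,t=T[:3,:3],T[:3,3]
    u=und(n,px);return -R.T@t,np.c_[u,np.ones(len(u))]@R
def plane(n,px,z):
    c,d=rays(n,px);return c+d*((z-c[2])/d[:,2])[:,None]
def tri(pa,pb):
    "scene pixel, top pixel -> point, miss distance"
    ca,da=rays("scene",pa);cb,db=rays("top",pb);da,db=da[0],db[0]
    s=np.linalg.lstsq(np.c_[da,-db],cb-ca,rcond=None)[0]
    A,B=ca+s[0]*da,cb+s[1]*db;return (A+B)/2,np.linalg.norm(A-B)
def project(n,P):
    p=camera_params(n);T=np.array(p["camera_from_world"]);r=cv2.Rodrigues(T[:3,:3])[0]
    return cv2.projectPoints(np.float64(P).reshape(-1,1,3),r,T[:3,3],np.array(p["intrinsics"]),np.array([p["k1"],0,0,0,0.]))[0].reshape(-1,2)
def blobs(m,lo,hi):
    cs=cv2.findContours(m.astype(np.uint8),cv2.RETR_EXTERNAL,cv2.CHAIN_APPROX_NONE)[0]
    return [c.reshape(-1,2) for c in cs if lo<cv2.contourArea(c)<hi]
def rect(n,c,z):
    "min-area rectangle of a contour cast on a plane: centre, (long,short), yaw of the long side"
    w=plane(n,c,z)[:,:2]; (x,y),(a,b),t=cv2.minAreaRect(np.float32(w*1000)); t=np.radians(t)
    if a<b: a,b,t=b,a,t+np.pi/2
    return np.array([x,y])/1000,(a,b),(t+np.pi/2)%np.pi-np.pi/2
def hsv(im): return [v.astype(int) for v in cv2.split(cv2.cvtColor(im,cv2.COLOR_RGB2HSV))]
E
python3 - <<'E'
from h import *
for n in("scene","top"):
    im=cv2.imread(f"pics/{n}0.png")[:,:,::-1].copy();h,s,v=hsv(im)
    print(n)
    for nm,m,z,lo,hi in(("grey",(s<40)&(v>135),.02,250,1500),("plate",(s<40)&(v>200),.008,3000,30000),("wood",(h>8)&(h<24)&(s>70)&(v>120),.038,150,3000),
        ("tray",(s<50)&(v>110)&(v<200),.03,1500,20000),("yel",(h>23)&(h<35)&(s>150),.04,150,3000),("red",((h<6)|(h>174))&(s>150),.05,80,3000)):
        for c in blobs(m,lo,hi):
            q=cv2.minAreaRect(c);r=rect(n,c,z);print(nm,np.round(q[0],1),cv2.contourArea(c),np.round(r[0],4),np.round(r[1],1),round(r[2],3))
im=cv2.imread("pics/top0.png");print(im[270:285:4,100],im[330,230],im[277,242],im[283,200],im[200,400],im[185,260],im[260,445])
E
```

```text
scene
grey [330.9 288.5] 944.0 [ 0.7518 -0.0558] [110.1  73.7] -0.007
grey [213.8 232.4] 301.5 [ 0.4163 -0.1161] [80.5 59.1] 0.296
grey [251.7 212.9] 271.0 [0.4375 0.0039] [95.4 53.3] -0.223
grey [176.  215.8] 648.0 [ 0.2747 -0.1379] [122.7  73.5] -0.014
grey [194.2 196.8] 873.0 [ 0.2545 -0.0552] [177.9  74. ] 0.001
grey [109.5 199.3] 679.5 [ 0.0946 -0.2209] [215.7  72.9] 0.0
grey [214.8 182.3] 528.5 [0.264  0.0271] [153.  74.] -0.003
grey [236.3 148.4] 810.0 [0.1819 0.1926] [349.8  74.2] -0.003
grey [262.5 142.5] 480.0 [0.224  0.2745] [207.6  72. ] 0.01
grey [381.  140.5] 274.5 [0.5125 0.544 ] [131.7  54. ] -1.038
grey [212.3 117.4] 501.0 [-0.0468  0.276 ] [272.1  71.3] 0.008
grey [161.5 117.6] 605.5 [-0.1876  0.1509] [262.6 221.9] 1.123
grey [228.9 109.3] 379.0 [-0.0279  0.3587] [264.6  73.1] -0.019
grey [137.  82.] 680.5 [-0.5214  0.2677] [293.9 167.1] -0.507
grey [215.5  45.8] 1202.5 [-0.5201  0.7736] [710.6 230.9] -1.324
grey [144.3  36.8] 1442.0 [-1.0407  0.6704] [1191.1  131.5] -0.622
plate [515.5 361.5] 6058.0 [1.1262 0.0455] [273.8 150.9] -1.309
plate [124.2 318.6] 3894.0 [ 
[... 2028 characters left out ...]
ray [304.  364.1] 2606.5 [ 0.2218 -0.0397] [201.6  76.4] -0.0
tray [232. 368.] 3139.0 [0.2209 0.1256] [231.9  76.5] -0.002
tray [196.4 367.4] 2321.5 [0.2249 0.2078] [234.3  76.8] -0.001
tray [ 28.5 350. ] 2592.5 [0.2696 0.6217] [333.4  74.2] 0.001
tray [ 60.5 335. ] 3157.0 [0.3058 0.537 ] [347.8  75.4] -0.02
tray [  7.5 304.5] 2309.0 [0.3889 0.6896] [575.5  52.8] 0.051
yel [399.  180.5] 487.0 [ 0.6427 -0.3007] [92.9 43.9] 1.526
red [127.2 206.6] 477.0 [0.6112 0.3656] [132.3  67.3] 0.422
red [335.8 142.1] 1094.0 [ 0.7473 -0.1484] [108.7 108.6] -1.164
[[150 141 139]
 [146 140 138]
 [152 142 139]
 [154 145 143]] [152 143 141] [175 172 172] [173 171 171] [234 233 233] [244 243 242] [220 221 215]
```

Run:
```python
from h import *
for n in("scene","top"):
    im=cv2.imread(f"pics/{n}0.png")[:,:,::-1].copy();h,s,v=hsv(im)
    print(n)
    for nm,m,z,lo,hi in(("grey",(s<14)&(v>160),.02,250,1500),("floor",(s<20)&(v>200),.004,1500,30000),("wood",(h>8)&(h<24)&(s>55)&(v>120),.038,150,3000)):
        for c in blobs(m,lo,hi):
            q=cv2.minAreaRect(c);r=rect(n,c,z);print(nm,np.round(q[0],1),cv2.contourArea(c),np.round(r[0],4),np.round(r[1],1),round(r[2],3))
a=cv2.imread("pics/top0.png")[170:310,80:200];b=cv2.imread("pics/scene0.png")[110:220,300:420]
r=lambda i:cv2.resize(i,None,fx=3.3,fy=3.3,interpolation=2)
a,b=r(a),r(b);o=np.zeros((max(len(a),len(b)),a.shape[1]+b.shape[1],3),np.uint8);o[:len(a),:a.shape[1]]=a;o[:len(b),a.shape[1]:]=b
cv2.imwrite("pics/gun.png",o);print(o.shape)
```

```text
scene
grey [488.2 254.1] 259.5 [0.9927 0.2698] [127.8  59.5] -1.52
grey [337.9 143.5] 380.5 [0.4072 0.4328] [152.6 148. ] 0.45
grey [192.2  61.4] 397.0 [-0.5032  0.5672] [251.4 108.8] -1.561
grey [238.9  36.1] 541.0 [-0.5134  0.9114] [477.9 184.5] -1.077
floor [425.1 395.1] 1985.0 [ 1.0185 -0.1273] [123.5  95.2] 0.021
floor [515.5 361.5] 6058.0 [1.1266 0.0486] [275.3 151.7] -1.309
floor [124.2 318.6] 3894.0 [ 0.4445 -0.4084] [238.8 104.1] -0.043
floor [237.1 293.8] 2395.5 [ 0.5849 -0.1705] [356.3 156.6] 1.388
floor [280.7 268.3] 2845.0 [ 0.6068 -0.0734] [344.8 148.8] 1.498
wood [391.4 246.2] 227.0 [0.7925 0.1314] [104.6  21.7] 1.312
wood [281.4 246.4] 172.5 [ 0.5861 -0.0386] [191.8  21. ] -1.545
wood [269. 160.] 151.5 [0.3195 0.1977] [138.8  21.4] -0.295
top
grey [533.6 381.3] 343.0 [ 0.1311 -0.596 ] [79.5 46.3] -1.557
grey [241.4 276.3] 346.5 [0.4291 0.0974] [59.9 39.2] 0.083
grey [195.5 274.2] 405.0 [0.4391 0.2077] [61.5 44.1] 0.219
grey [334.1 274.4] 414.5 [ 0.4228 -0.1242] [60.3 45. ] 0.363
grey [284.5 270.5] 406.5 [ 0.4383 -0.006 ] [59.6 40.9] -0.05
grey [125.4 260.3] 708.0 [0.4809 0.3813] [148.5  61. ] 0.492
grey [151.8 245.3] 424.0 [0.5157 0.3158] [104.2  76.5] 0.418
grey [115.5 194. ] 313.0 [0.6491 0.4124] [57.5 51.6] -0.057
grey [528.  177.5] 793.0 [ 0.6437 -0.6633] [191.6 178.2] -0.22
grey [134.7  80.8] 528.5 [0.9675 0.3748] [110.3  65.2] -1.561
grey [331.8  46.8] 573.5 [ 1.0413 -0.1658] [182.5  86.3] -1.224
floor [443.7 256. ] 2890.5 [ 0.455 -0.405] [230.7  97.2] -0.044
floor [327.1 202.9] 6517.5 [ 0.6036 -0.1246] [441.9 146.5] 1.496
floor [472.1  37.6] 8982.0 [ 1.0924 -0.6011] [513.2 291.9] 1.526
floor [324.3  37.9] 6088.0 [ 1.0839 -0.1535] [366.9 264.5] 1.537
wood [192.8 333.4] 398.0 [0.3022 0.2123] [132.5  18.9] -0.287
wood [224.7 142.2] 384.5 [0.7647 0.1291] [150.7  20.5] 1.307
(462, 792, 3)
```

View pics/gun.png

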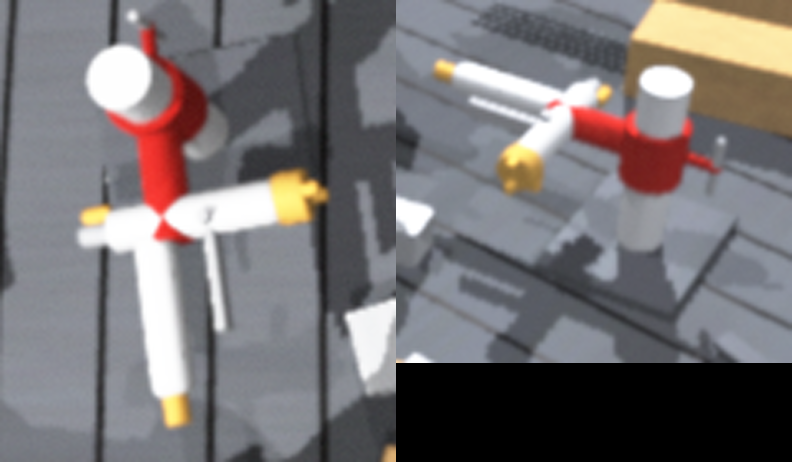

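Run:
```python
from h import *
S=cv2.imread("pics/scene0.png")[:,:,::-1].copy();T=cv2.imread("pics/top0.png")[:,:,::-1].copy()
hs,ss,vs=hsv(S);ht,st,vt=hsv(T)
print("tubes")
for c in blobs((st<14)&(vt>160),250,600):
    r=rect("top",c,.04)
    if not(.38<r[0][0]<.48 and -.2<r[0][1]<.26):continue
    q=cv2.minAreaRect(c)[0];p=project("scene",[*r[0],.04])[0]
    w=np.zeros(vs.shape,bool);x,y=p.astype(int);w[y-14:y+15,x-18:x+19]=1
    sub=vs[y-14:y+15,x-18:x+19]
    for th in(150,170,190):
        b=blobs(w&(ss<25)&(vs>th),60,900)
        for k in b:
            qs=cv2.minAreaRect(k)[0];print(np.round(r[0],4),p.round(),th,np.round(qs),cv2.contourArea(k),np.round(tri(qs,q)[0],4),tri(qs,q)[1].round(4))
print("brush")
bt=[c for c in blobs((ht>8)&(ht<32)&(st>45)&(vt>120),150,3000)];bs=blobs((hs>8)&(hs<24)&(ss>55)&(vs>120),150,3000)
for c in bt:
    q=cv2.minAreaRect(c);print(np.round(q[0],1),[*map(lambda a:np.round(a,4),rect("top",c,.046))])
    if abs(q[0][0]-296)<15:
        for k in bs:
            qs=cv2.minAreaRect(k)[0];print("  tri",np.round(qs),tri(qs,q[0]))
print(T[208,290:300:4],T[212,290:300:4])
print("tray")
print([rect("top",c,.004) for c in blobs((st<20)&(vt>200),1500,4000)]);
print("tri",tri([124.2,318.6],[443.7,256.]))
print("gun")
print("cap",tri([314.8,131.2],[133.3,294.2]))
tp=lambda P:np.array(P)/3.3+[80,170]
h=vt.copy();m=(st<25)&(vt>200)
rows=range(250,288,3);xs=[[np.mean([x for x in range(115,142) if m[y,x]]),y,sum(m[y,115:142])] for y in rows];xs=np.array(xs)
P=plane("top",xs[:,:2],.110);print(np.round(P,4).tolist(),xs[:,2])
print("trig",plane("top",tp([[208,235],[221,330]]),.119).round(4),"barrel",plane("top",tp([[120,230],[290,197]]),.11).round(4),"cap end",plane("top",tp([[177,426]]),.11).round(4))
```

```text
tubes
[0.4279 0.0955] [272. 190.] 150 [273. 191.] 174.0 [0.4291 0.0968 0.0359] 0.0023
[0.4279 0.0955] [272. 190.] 170 [273. 191.] 150.0 [0.4287 0.0963 0.0366] 0.0012
[0.4377 0.2036] [299. 173.] 150 [300. 173.] 188.0 [0.4387 0.2046 0.0407] 0.0031
[0.4377 0.2036] [299. 173.] 170 [300. 174.] 161.5 [0.4386 0.2049 0.037 ] 0.002
[0.4377 0.2036] [299. 173.] 190 [302. 174.] 102.5 [0.4406 0.2074 0.0358] 0.0078
[ 0.4217 -0.1215] [212. 230.] 150 [212. 232.] 271.5 [ 0.4217 -0.1221  0.036 ] 0.0002
[ 0.4217 -0.1215] [212. 230.] 170 [212. 232.] 251.5 [ 0.4217 -0.1221  0.0359] 0.0003
[ 0.4217 -0.1215] [212. 230.] 190 [213. 232.] 211.5 [ 0.4218 -0.1222  0.0353] 0.0001
[ 0.4368 -0.0058] [249. 210.] 150 [249. 211.] 234.5 [ 0.4373 -0.0055  0.036 ] 0.0009
[ 0.4368 -0.0058] [249. 210.] 170 [249. 211.] 214.5 [ 0.4372 -0.0055  0.0357] 0.0008
[ 0.4368 -0.0058] [249. 210.] 190 [250. 211.] 176.0 [ 0.4375 -0.0053  0.0351] 0.0013
brush
[192.6 333.5] [array([0.3025, 0.2108]), array([131.9929,  19.1943]), np.float64(-0.2875)]
[170.5 229.1] [array([0.5475, 0.262 ]), array([41.5233, 40.1181]), np.float64(0.2271)]
[2
[... 754 characters left out ...]
.04398729856678418))]
tri (array([ 0.45165754, -0.40625213,  0.00470623]), np.float64(0.004062013056224))
gun
cap (array([0.39471884, 0.32798509, 0.10848822]), np.float64(0.0006659563319269014))
[[0.4924, 0.3455, 0.11], [0.4856, 0.3442, 0.11], [0.4789, 0.344, 0.11], [0.4722, 0.3427, 0.11], [0.4655, 0.3414, 0.11], [0.4588, 0.3402, 0.11], [0.4521, 0.34, 0.11], [0.4455, 0.3388, 0.11], [0.4388, 0.3375, 0.11], [0.4322, 0.3374, 0.11], [0.4256, 0.3362, 0.11], [0.419, 0.3349, 0.11], [0.4125, 0.3337, 0.11]] [11. 10. 10. 11. 10. 11. 11. 10. 11. 11. 10. 11. 10.]
trig [[0.5091 0.3037 0.119 ]
 [0.4453 0.294  0.119 ]] barrel [[0.5166 0.3685 0.11  ]
 [0.534  0.2504 0.11  ]] cap end [[0.3839 0.3263 0.11  ]]
```

```bash
cat >> h.py <<'E'
from scipy.spatial.transform import Rotation as Rn
JA=1.496; JY=np.array([np.cos(JA),np.sin(JA)]); JX=np.array([JY[1],-JY[0]])
JO=np.array([.6027,-.1241])-.0125*JX-.115*JY
def jig(x,y): return JO+x*JX+y*JY
def quat(a):
    return Rn.from_matrix(np.c_[[-np.sin(a),np.cos(a),0],[np.cos(a),np.sin(a),0],[0,0,-1]]).as_quat()
def best(xy,z,a):
    "closing line at yaw a or a+pi, whichever keeps the last joint nearer its middle"
    c=[]
    for k in(a,a+np.pi):
        q=inverse_kinematics([*xy,z],quat(k))
        if q is not None:c.append((abs(q[5]),k))
    return quat(min(c)[1])
def over(xy,a,z=.15):
    o=best(xy,z,a);move_ptp([*xy,z],o);return o
def down(z,v=.15):
    p=get_tool_pos();move_l([p[0],p[1],z],v=v)
def shift(d,v=.1):
    p=get_tool_pos();move_l(list(np.array(p)+[d[0],d[1],0]),v=v)
START=[1.109,.381,1.297,0,1.464,-.215]
def push(dir2,maxd,F=8,step=.001):
    "guarded creep along dir2 until the reaction reaches F; returns distance, force"
    f0=np.array(get_ft_force())[:2];d=0
    while d<maxd:
        shift(np.array(dir2)*step,v=.03);d+=step
        f=-(np.array(get_ft_force())[:2]-f0)@dir2
        if f>F:break
    return round(d,4),round(float(f),1)
def status(s=""): print(s,"t",round(get_time_s(),1),"tcp",np.round(get_tool_pos(),4),"w",round(get_gripper_width(),3),"grip",np.round(get_grip_force(),1),"ft",np.round(get_ft_force(),1))
E
python3 - <<'E'
from h import *
print("jig O",JO,"hook px",project("top",[*jig(.062,0),.044]),"stop face px",project("top",[*jig(0,0),.036]),"fence ends px",project("top",[[*jig(.02,0),.02],[*jig(.02,.32),.02]]),"scene",project("scene",[[*jig(.062,0),.044],[*jig(.02,0),.02],[*jig(.02,.32),.02]]))
a=1.643+np.pi/2
over([.581,-.04],a);gripper_to(.5,40);status()
down(.026,.12);gripper_to(0,60);status("closed");down(.15);status("lift")
cv2.imwrite("pics/lift.png",camera("scene")[:,:,::-1])
E
```

```text
jig O [ 0.58164139 -0.23784438] hook px [[376.32062728 180.68180913]] stop face px [[376.25874407 205.95787996]] fence ends px [[374.61035772 199.60852901]
 [246.15446575 196.35621143]] scene [[238.31278006 309.58588718]
 [227.15090439 304.00931214]
 [323.9883815  230.38010267]]
 t 3.2 tcp [ 0.581 -0.04   0.15 ] w 0.503 grip 0.0 ft [0.1 0.4 0.1]
closed t 4.8 tcp [ 0.581  -0.04    0.0261] w 0.001 grip 0.0 ft [ 0.7  0.4 -0.7]
lift t 5.8 tcp [ 0.5805 -0.0398  0.1491] w -0.001 grip 0.0 ft [-0.6 -0.6  0.5]
```

Run:
```python
from h import *
set_joints(START)
t=camera("top");s=camera("scene");np.savez("now.npz",t=t,s=s)
o=np.zeros((560,800,3),np.uint8)
a=cv2.resize(t[165:245,230:430],(800,320),interpolation=2);b=cv2.resize(s[210:310,170:360],(456,240),interpolation=2)
o[:320]=a;o[320:,:456]=b;cv2.imwrite("pics/b1.png",o[:,:,::-1]);status()
```

```text
t 8.5 tcp [0.1349 0.5333 0.1944] w -0.003 grip 0.0 ft [ 0.6  0.9 -0.6]
```

View pics/b1.png

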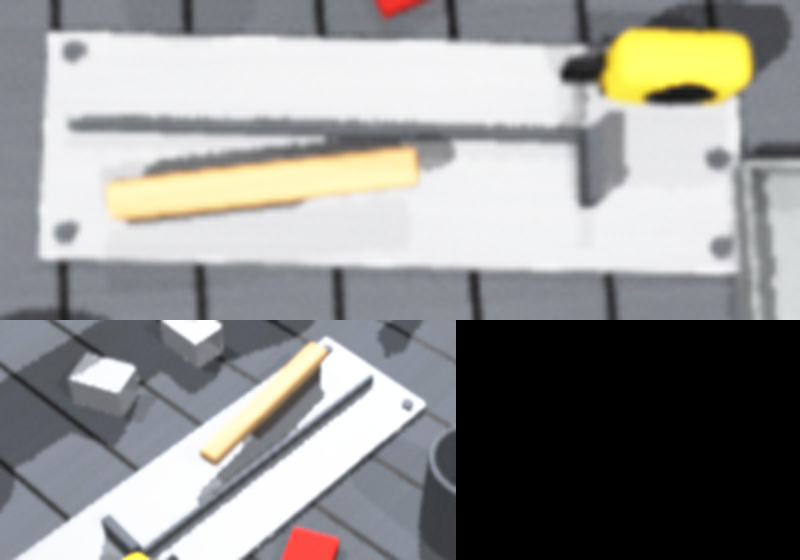

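View pics/lift.png

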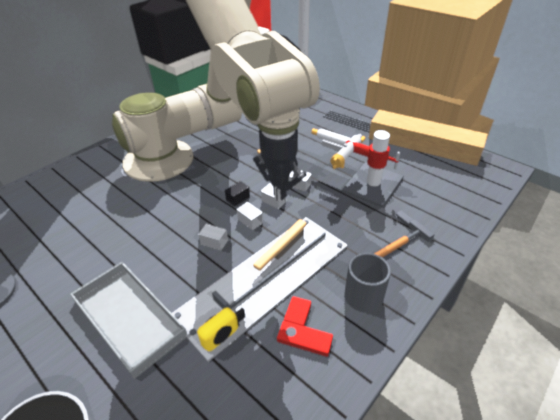

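Run:
```python
from h import *
z=np.load("now.npz")
A={"top":cv2.imread("pics/top0.png")[:,:,::-1].copy(),"scene":cv2.imread("pics/scene0.png")[:,:,::-1].copy()};B={"top":z["t"],"scene":z["s"]};
L={"top":cv2.imread("pics/lift.png")[:,:,::-1].copy()}
for I in(A,B):
    Q={}
    for n in I:
        h,s,v=hsv(I[n])
        for c in blobs((h>8)&(h<34)&(s>40)&(v>120),150,3000):
            q=cv2.minAreaRect(c);e=[282,247] if n=="scene" else [296,210]
            if np.hypot(*(np.array(q[0])-e))<14:
                w=c[:,0].argmin(),c[:,0].argmax();Q[n]=[q[0],c[w[0]],c[w[1]]];print(n,np.round(q[0],1),np.round(q[1],1),cv2.contourArea(c),c[w[0]],c[w[1]],[*map(lambda a:np.round(a,4),rect(n,c,.046))])
    # scene left end = top right end
    print("mid",tri(Q["scene"][0],Q["top"][0]),"\n -y end",tri(Q["scene"][1],Q["top"][2]),"\n +y end",tri(Q["scene"][2],Q["top"][1]))
```

```text
top [295.3 210.4] [11.9 78.7] 809.0 [256 212] [334 210] [array([ 0.5781, -0.0395]), array([189.6328,  29.3062]), np.float64(-1.5012)]
scene [281.1 245.8] [ 7.8 67.6] 310.5 [253 265] [306 223] [array([ 0.5932, -0.0443]), array([190.182 ,  21.1154]), np.float64(-1.5706)]
mid (array([ 0.58204103, -0.03953529,  0.02875463]), np.float64(0.0005889269822856686)) 
 -y end (array([ 0.57693422, -0.13283509,  0.03627647]), np.float64(0.0010865287944705254)) 
 +y end (array([0.58191156, 0.05679625, 0.03570665]), np.float64(0.0023710178099913843))
top [295.3 210.3] [12.  78.8] 810.5 [256 212] [334 209] [array([ 0.5783, -0.0395]), array([189.6349,  29.3469]), np.float64(-1.5007)]
scene [281.1 245.8] [ 7.8 67.6] 307.5 [253 265] [306 223] [array([ 0.5932, -0.0443]), array([190.182 ,  21.1154]), np.float64(-1.5706)]
mid (array([ 0.58215261, -0.03957214,  0.02888236]), np.float64(0.0004740515467421011)) 
 -y end (array([ 0.57855391, -0.13330062,  0.03817089]), np.float64(0.0003232461871676781)) 
 +y end (array([0.58191156, 0.05679625, 0.03570665]), np.float64(0.0023710178099913843))
```

Run:
```python
from h import *
a=1.643+np.pi/2
over([.581,-.04],a);gripper_to(.5,40);down(.026);status();print(project("scene",get_tool_pos()),project("top",get_tool_pos()),Rn.from_quat(get_tool_rot()).as_matrix().round(3).tolist())
s=camera("scene");t=camera("top");gripper_to(.3);s2=camera("scene");status();gripper_to(0);s3=camera("scene");status()
o=np.zeros((600,800,3),np.uint8)
f=lambda i:cv2.resize(i,(400,300),interpolation=2)
for k,i in enumerate((s[190:280,220:340],t[165:255,236:356],s2[190:280,220:340],s3[190:280,220:340])): o[k//2*300:k//2*300+300,k%2*400:k%2*400+400]=f(i)
cv2.imwrite("pics/b2.png",o[:,:,::-1])
```

```text
t 12.6 tcp [ 0.5816 -0.0401  0.0269] w 0.503 grip 0.0 ft [-0.1  0.2  0.8]
[[280.65068911 246.38605497]] [[295.46841487 210.68420762]] [[-0.072, 0.997, 0.002], [0.997, 0.072, -0.0], [-0.001, 0.002, -1.0]]
 t 13.0 tcp [ 0.5811 -0.04    0.0261] w 0.299 grip 0.0 ft [ 0.5  0.3 -0.5]
 t 13.4 tcp [ 0.581 -0.04   0.026] w -0.002 grip 0.0 ft [-1.3  0.1  0.8]
```

View pics/b2.png

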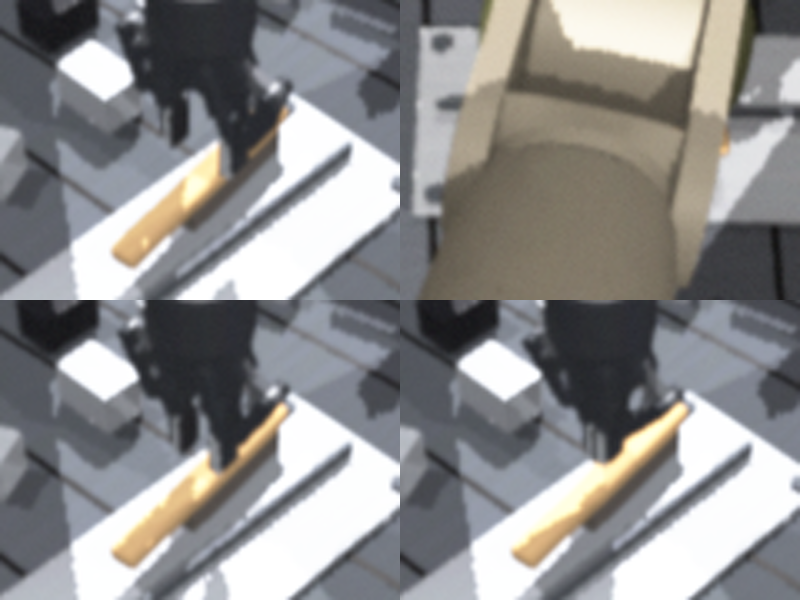

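Run:
```python
from h import *
down(.15);over(jig(-.015,.045),JA,.08);status()
z=.04
while z>-.03:
    down(z,.05);f=get_ft_force()[2]
    if f>4 or z<.0:print(z,f)
    if f>4:break
    z-=.001 if z<.014 else .004
status()
s=camera("scene");print(project("scene",get_tool_pos()))
cv2.imwrite("pics/b3.png",cv2.resize(s[210:330,150:310],(640,480),interpolation=2)[:,:,::-1])
down(.15)
```

```text
t 15.7 tcp [ 0.5701 -0.1915  0.0799] w 0.005 grip 0.0 ft [ 0.1 -0.4 -0.2]
-3.469446951953614e-18 -0.1947985437553821
-0.0010000000000000035 -0.8101400110050165
-0.0020000000000000035 0.7570283089780758
-0.0030000000000000035 -0.004415038957142691
-0.0040000000000000036 -0.2895751728785642
-0.005000000000000004 -0.5228934052457381
-0.006000000000000004 0.3448949871017379
-0.007000000000000004 -0.3284057499987955
-0.008000000000000004 -0.26649521150778444
-0.009000000000000005 -0.13650613709398604
-0.010000000000000005 0.044119844537659034
-0.011000000000000006 0.5323437059421742
-0.012000000000000007 -0.4020050022661609
-0.013000000000000008 -0.24296335119461707
-0.014000000000000009 -0.7165452524245793
-0.01500000000000001 0.15617549626326283
-0.01600000000000001 -1.0577271583975227
-0.01700000000000001 -0.1971622128565187
-0.018000000000000013 0.6278022950498412
-0.019000000000000013 -0.09680350522264172
-0.020000000000000014 -0.041993399087628364
-0.021000000000000015 -0.14110517531205602
-0.022000000000000016 -0.6302219499779285
-0.023000000000000017 0.24796251337718225
-0.024000000000000018 -0.3478734818271117
-0.02500000000000002 0.74817261146457
-0.02600000000000002 0.48684891340600545
-0.02700000000000002 0.23291883435490507
-0.02800000000000002 -0.4417414623697196
-0.029000000000000022 4.015670907849722
 t 28.7 tcp [ 0.5677 -0.1902 -0.0287] w -0.001 grip 1.8 ft [-0.6  0.7  4. ]
[[234.94790232 294.52116101]]
```

View pics/b3.png

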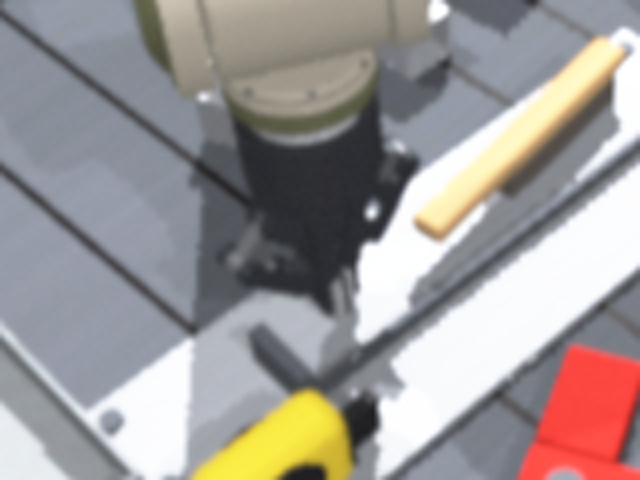

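```bash
cat >> h.py <<'E'
# Touching the plate showed the finger ends 37 mm higher than the reported TCP: z below is the true height of the finger ends
ZO=-.037; cur=[0,0,0]
def over(xy,a,z=.15):
    o=best(xy,z+ZO,a);move_ptp([*xy,z+ZO],o);cur[:]=[*xy,z];return o
def goto(xy,z,v=.15):
    cur[:]=[*xy,z];move_l([*xy,z+ZO],v=v)
def down(z,v=.15): goto(cur[:2],z,v)
def shift(d,v=.1): goto([cur[0]+d[0],cur[1]+d[1]],cur[2],v)
def sync():
    p=get_tool_pos();cur[:]=[p[0],p[1],p[2]-ZO]
E
python3 - <<'E'
from h import *
over([.581,-.04],1.643+np.pi/2);gripper_to(.65,60);down(.024);status()
gripper_to(0,60);status("closed");down(.15);dwell(.2);status("lift")
cv2.imwrite("pics/lift2.png",camera("scene")[180:300,200:360,::-1].repeat(4,0).repeat(4,1))
E
```

```text
t 33.0 tcp [ 0.5816 -0.0402 -0.0121] w 0.649 grip 0.0 ft [-0.2 -1.3  0.1]
closed t 33.3 tcp [ 0.5813 -0.0401 -0.0122] w 0.266 grip 59.0 ft [-1.9  0.1  6.3]
lift t 34.5 tcp [ 0.5807 -0.0399  0.1122] w 0.266 grip 58.8 ft [ 0.8 -0.9 -0.7]
```

View pics/lift2.png

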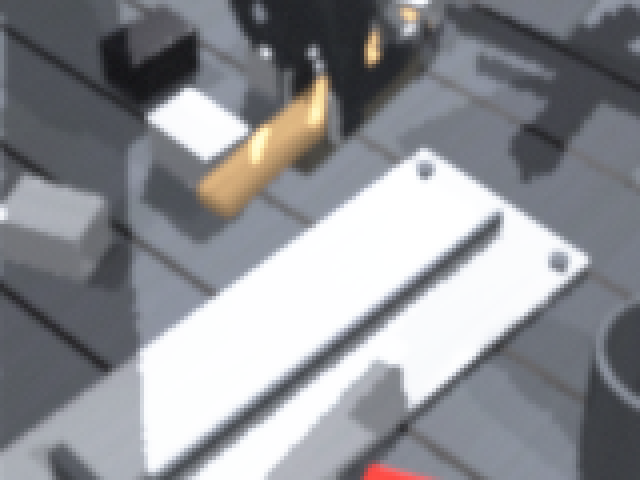

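```bash
cat >> h.py <<'E'
def tubes(show=False):
    "bright tubes on the bench: centre xy, yaw of their length"
    im=camera("top");h,s,v=hsv(im);out=[]
    for c in blobs((s<14)&(v>160),200,700):
        r=rect("top",c,.03)
        if .36<r[0][0]<.52 and -.28<r[0][1]<.26 and 52<r[1][0]<72 and r[1][1]<52: out.append((*r[0],r[2]))
        elif show and .3<r[0][0]<.5: print("?",r)
    return im,out
E
python3 - <<'E'
from h import *
over([.452,-.406],-.044+np.pi/2);status("at tray");down(.024,.12);gripper_to(.65);down(.15);set_joints(START);status()
im,t=tubes(True);print(np.round(t,4))
h,s,v=hsv(im)
for c in blobs((h>8)&(h<34)&(s>40)&(v>120),150,3000):
    r=rect("top",c,.04);print(np.round(r[0],4),np.round(r[1]),round(r[2],3))
E
```

```text
at tray t 36.0 tcp [ 0.4525 -0.4052  0.113 ] w 0.268 grip 58.8 ft [-0.5  0.7 -2. ]
 t 42.1 tcp [0.1348 0.5333 0.1944] w 0.649 grip 0.0 ft [-0.1 -0.2 -0.7]
[[ 0.3968  0.0008 -0.0996]
 [ 0.4288  0.0965  0.077 ]
 [ 0.4379  0.206   0.2515]
 [ 0.4227 -0.1227  0.3629]]
[0.302  0.2126] [132.  20.] -0.274
[0.5487 0.2638] [42. 40.] 0.253
[ 0.4517 -0.4012] [191.  30.] -0.047
[ 0.6404 -0.2993] [99. 52.] 1.48
[0.764  0.1292] [151.  20.] 1.307
```

```bash
cat >> h.py <<'E'
def lay(tube,k):
    x,y,yaw=tube
    gripper_to(.8,60);over([x,y],yaw+np.pi/2);down(.018);gripper_to(0,60);w=get_gripper_width()
    down(.15);w2=get_gripper_width();print("picked w",round(w,3),round(w2,3),"grip",round(get_grip_force(),1))
    if not .4<w2<.56: status("BAD GRASP");return False
    over(jig(-.003,.033+.06*k),JA+np.pi/2,.12);down(.028,.12)
    print("stop",push(-JY,.009),"fence",push(JX,.009),"w",round(get_gripper_width(),3))
    shift(-.0005*JX);down(.0265,.05);j=np.array(cur[:2])-JO;print("released at jig",np.round([j@JX,j@JY],4))
    gripper_to(.65);down(.15);return True
E
python3 - <<'E'
from h import *
lay((.4227,-.1227,.3629),0);status();set_joints(START);im,t=tubes(True);print(np.round(t,4))
cv2.imwrite("pics/p1.png",cv2.resize(im[160:340,230:430],(667,600),interpolation=2)[:,:,::-1])
E
```

```text
picked w 0.453 0.453 grip 67.2
stop (0.004, 10.2) fence (0.007, 10.7) w 0.454
released at jig [0.0035 0.029 ]
 t 53.9 tcp [ 0.5869 -0.2089  0.112 ] w 0.646 grip 0.0 ft [-0.4 -0.2  0.2]
[[ 0.3968  0.0008 -0.0996]
 [ 0.4287  0.0965  0.0714]
 [ 0.4382  0.2061  0.2515]]
```

View pics/p1.png

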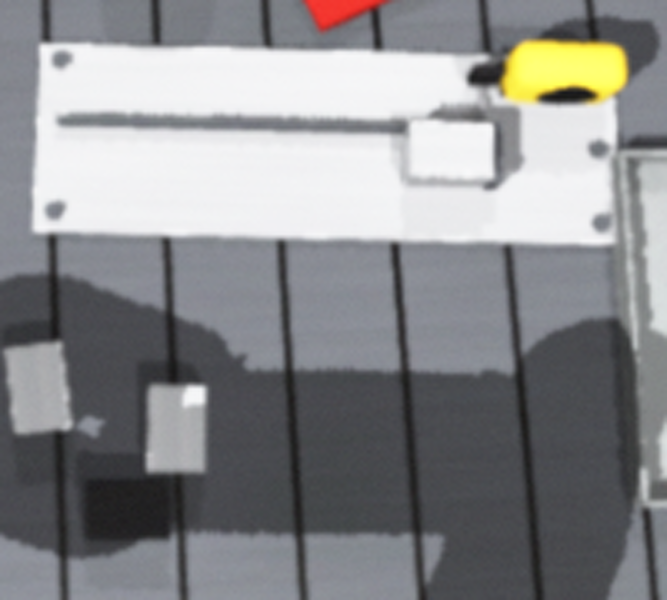

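Run:
```python
from h import *
for k in(1,2,3):
    set_joints(START);im,t=tubes();t=sorted(t,key=lambda q:q[1]);print(np.round(t,4))
    x,y,w=t[0]
    if k==1: x+=.004
    if not lay((x,y,w),k):break
set_joints(START);im,t=tubes();status();print(t)
cv2.imwrite("pics/p2.png",cv2.resize(im[160:340,230:430],(667,600),interpolation=2)[:,:,::-1])
```

```text
[[ 0.3968  0.0008 -0.0996]
 [ 0.4285  0.0965  0.0828]
 [ 0.4383  0.2056  0.2189]]
picked w 0.458 0.454 grip 60.0
stop (0.002, 8.4) fence (0.006, 8.2) w 0.451
released at jig [0.0025 0.091 ]
[[0.4286 0.0965 0.077 ]
 [0.4379 0.206  0.2515]]
picked w 0.458 0.453 grip 60.5
stop (0.007, 10.2) fence (0.007, 11.4) w 0.451
released at jig [0.0035 0.146 ]
[[0.4379 0.2059 0.2515]]
picked w 0.456 0.454 grip 60.4
stop (0.004, 10.6) fence (0.007, 11.2) w 0.455
released at jig [0.0035 0.209 ]
 t 100.5 tcp [0.1349 0.5333 0.1943] w 0.65 grip 0.0 ft [ 0.4 -0.   0.4]
[]
```

View pics/p2.png

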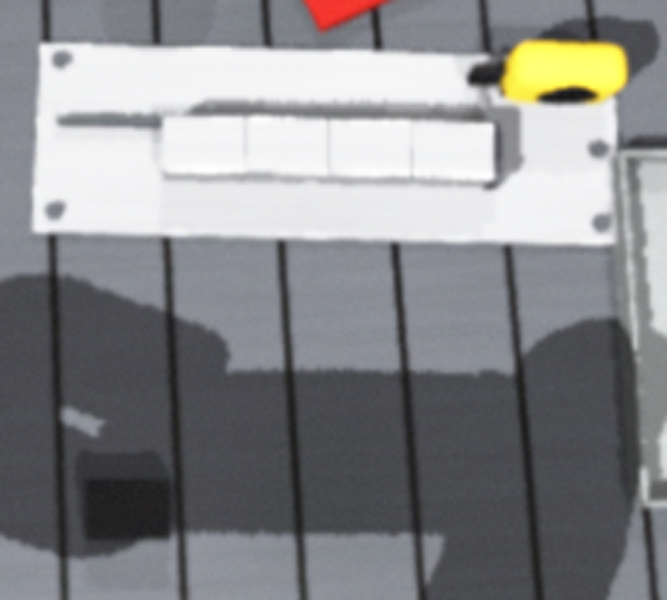

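Run:
```python
from h import *
P=jig(.0645,.003)
over(P,JA+np.pi/2,.15);gripper_to(.3,60);down(.08);down(.018,.08);status("down");gripper_to(0,60);status("closed")
goto(P+.2405*JY,.018,.1);dwell(.8);status("out")
print("moved",(np.array(get_tool_pos()[:2])-P)@JY)
s=camera("scene");print("expected hook px",project("scene",[*jig(.062,.24),.032]),"row end",project("scene",[*jig(.02,.24),.048]))
cv2.imwrite("pics/tape.png",cv2.resize(s[180:330,200:350],(600,600),interpolation=2)[:,:,::-1])
```

```text
down t 105.7 tcp [ 0.6465 -0.2399 -0.0184] w 0.296 grip 0.0 ft [-0.3  0.3  0.3]
closed t 106.0 tcp [ 0.6448 -0.2397 -0.0181] w 0.104 grip 59.7 ft [-9.4  1.6  5.7]
out t 109.3 tcp [ 0.6621 -0.0007 -0.0182] w 0.1 grip 59.9 ft [-10.7  -3.2   7.8]
moved 0.23948175359486407
expected hook px [[315.31219852 252.4235085 ]] row end [[302.92266673 238.92436448]]
```

View pics/tape.png

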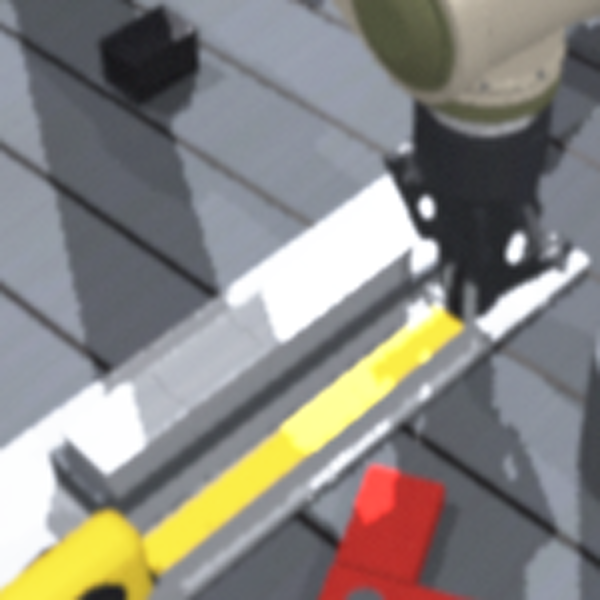

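Run:
```python
from h import *
sync();P=jig(.0645,.003);dwell(.5)
z0=.018;P=P-.001*JX
goto(P,z0,.1);dwell(.2);status("back");gripper_to(.3);down(.08,.15);down(.15);set_joints(START)
s=camera("top");h,sa,v=hsv(s)
# yellow tape length left, row check
for c in blobs((h>23)&(h<35)&(sa>150),100,3000): r=rect("top",c,.04);print("yellow",np.round(r[0],4),np.round(r[1]))
gx=np.array([.146,-.989]);G=np.array([.460,.3405]);gripper_to(1.,40)
over(G+.012*gx,np.arctan2(gx[1],gx[0]),.22);status("over gun")
im=camera("scene");t=camera("top");o=np.zeros((600,800,3),np.uint8)
o[:,:400]=cv2.resize(im[70:190,300:380],(400,600),interpolation=2);o[:,400:]=cv2.resize(t[180:300,90:170],(400,600),interpolation=2)
cv2.imwrite("pics/g2.png",o[:,:,::-1])
```

```text
back t 112.6 tcp [ 0.6449 -0.2397 -0.0181] w 0.101 grip 59.6 ft [-5.   0.6  4.7]
yellow [ 0.6427 -0.3007] [93. 44.]
over gun t 119.5 tcp [0.4612 0.3293 0.1831] w 0.996 grip 0.0 ft [-0.4  0.9  0.5]
```

View pics/g2.png

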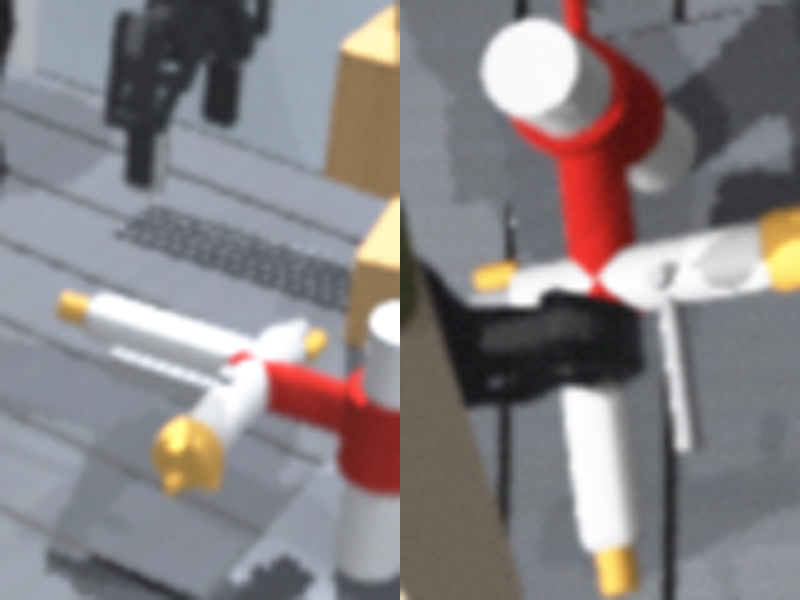

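Run:
```python
from h import *
gx=np.array([.146,-.989]);gy=np.array([.989,.146]);G=np.array([.460,.3405]);sync()
L=plane("top",[[143,240],[147,270]],.119)[:,:2];print(L,[((p-G)@gx,(p-G)@gy) for p in L])
print("tips mid px",project("scene",[*cur[:2],.233]),"seen 336,101; handle side/trigger side:",project("scene",[[*(np.array(cur[:2])+s*.0425*gx),.233] for s in(-1,1)]))
for z in(.16,.13,.12,.11,.10,.09):
    goto(G+.012*gx,z,.1);f=get_ft_force()
    if np.linalg.norm(f)>6:status("touch");break
status("down")
```

```text
[[0.51177976 0.30382188]
 [0.44531922 0.29389702]] [(np.float64(0.04383450620843509), np.float64(0.04585517514496743)), (np.float64(0.04394695693748042), np.float64(-0.021323326245644533))]
tips mid px [[335.61667084 100.39987178]] seen 336,101; handle side/trigger side: [[342.58038379  94.32862116]
 [328.31840376 106.76361013]]
down t 121.8 tcp [0.4616 0.3286 0.0531] w 0.995 grip 0.0 ft [-0.4 -0.2 -0.1]
```

Run:
```python
from h import *
gx=np.array([.146,-.989]);G=np.array([.460,.3405])
goto(G+.009*gx,.09,.05);gripper_to(0,45);status("squeezed");t0=get_time_s()
f=np.array(get_ft_force())[:2]@gx;print("along gx",f)
dwell(max(0,2.0));status("held")
```

```text
squeezed t 122.5 tcp [0.4624 0.3284 0.0542] w 0.45 grip 42.7 ft [  0.3 -18.3  11.2]
along gx 18.137503425876055
held t 124.5 tcp [0.4624 0.3285 0.0542] w 0.457 grip 42.7 ft [  1.2 -18.4  11.4]
```

Run:
```python
from h import *
gripper_to(0,70);status("70N");dwell(1.8);status();t=camera("top")
gripper_to(1.);sync();dwell(.5);down(.15,.1);down(.22);set_joints(START);dwell(.3);status("parked")
t2=camera("top");o=np.zeros((600,800,3),np.uint8)
o[:,:300]=cv2.resize(t2[170:310,90:160],(300,600),interpolation=2);o[:480,300:]=cv2.resize(t2[165:325,230:397],(500,480),interpolation=2)
cv2.imwrite("pics/end.png",o[:,:,::-1])
h,s,v=hsv(t2)
for nm,m,z,lo in(("wood",(h>8)&(h<34)&(s>40)&(v>120),.042,150),("plate",(s<40)&(v>200),.008,3000)):
    for c in blobs(m,lo,30000): r=rect("top",c,z);print(nm,np.round(r[0],4),np.round(r[1]),round(r[2],3))
for c in blobs((h>23)&(h<35)&(s>150),100,3000): r=rect("top",c,.04);print("yellow",np.round(r[0],4),np.round(r[1]))
```

```text
70N t 124.8 tcp [0.4624 0.3288 0.0543] w 0.443 grip 65.9 ft [ -0.5 -16.   12.3]
 t 126.6 tcp [0.4624 0.3288 0.0544] w 0.443 grip 65.9 ft [  0.2 -15.8  13.2]
parked t 130.8 tcp [0.1347 0.5333 0.1944] w 1.001 grip 0.0 ft [ 0.1  1.3 -0.8]
wood [0.3024 0.212 ] [133.  20.] -0.275
wood [0.5484 0.2629] [42. 41.] 0.253
wood [ 0.4515 -0.4006] [191.  30.] -0.043
wood [ 0.6408 -0.2988] [99. 50.] 1.481
wood [0.6204 0.6577] [396. 121.] 0.324
wood [0.7631 0.1286] [150.  21.] 1.299
plate [ 0.6027 -0.1241] [440. 146.] 1.496
yellow [ 0.6427 -0.2997] [95. 44.]
```

View pics/end.png

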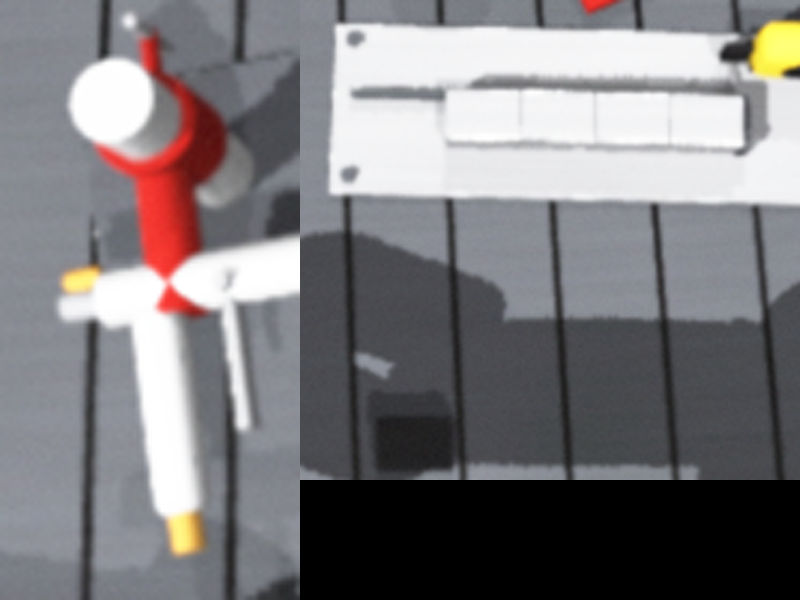

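```bash
python3 -c "
from plant import *
print(finish_job())"
```

```text
the job is handed in; nothing more can be done
None
```

I handed the job in at about 131 s with every step carried out; no verdict came back. The final pictures show the brush in the tray and four tubes in a tight row. The tape was drawn out level with the row's end and let back, and the trigger was squeezed for about four seconds (longer than the two asked) and released.

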